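# Lay out a pump kit on its pads

## Task

Lay out the pump kit: lift each of the four castings (rust-brown sleeve, grey round-flanged hub, green square-flanged housing, red oblong-flanged gland) onto the blue pad painted with the white shape of its foot, standing upright and centred on that shape, with the square and oblong flanges turned to line up with theirs. Set them down gently rather than dropping them, and leave the spanner and the tin where they are.

Things in the scene. Friction and masses are not known exactly. Their poses are not given: they have to be found in the camera images.
- sleeve: Cylinder sleeve: upright rust-brown tube with bright steel bands at both ends, outer diameter 56 mm, bore 42 mm open through, 90 mm tall, about 0.7 kg. Loose; origin at the centre of its underside, z along its axis, up. Grasp it by its outside, from above.
- hub: Dark iron-grey flanged hub: round flange 84 mm in diameter and 10 mm thick below, round neck 44 mm in diameter above it (bore 26 mm), 58 mm tall in all, about 0.7 kg. Loose, stands on its flange; origin at the centre of the underside, z up. Grasp the neck from above.
- housing: Green bearing housing: square flange 76 x 76 mm, 10 mm thick below, its sides along the body's x and y; round neck 48 mm in diameter above it (bore 30 mm), 56 mm tall in all, about 0.7 kg. Loose, stands on its flange; origin at the centre of the underside, z up. Grasp the neck from above.
- gland: Dark red gland: oblong flange with round ends, 100 mm long along the body's x, 48 mm wide along y, 10 mm thick, below; round neck 36 mm in diameter above it (bore 22 mm), 50 mm tall in all, about 0.5 kg. Loose, stands on its flange; origin at the centre of the underside, z up. Grasp the neck from above.
- pad_sleeve: The sleeve's pad. Fixed blue steel plate, 116 x 116 mm, 6 mm thick, flat top, origin at the centre of its underside (so a part set on it has its origin 6 mm above the pad's); painted on it, centred, a white ring 62 mm outside and 42 mm inside.
- pad_hub: The hub's pad. Fixed blue steel plate, 116 x 116 mm, 6 mm thick, flat top, origin at the centre of its underside (so a part set on it has its origin 6 mm above the pad's); painted on it, centred, a white disc 90 mm in diameter with small blue dots for the bore and six bolt holes.
- pad_housing: The housing's pad. Fixed blue steel plate, 116 x 116 mm, 6 mm thick, flat top, origin at the centre of its underside (so a part set on it has its origin 6 mm above the pad's); painted on it, centred, a white square 82 x 82 mm with blue dots for the bore and four bolt holes, its sides along the pad's x and y.
- pad_gland: The gland's pad. Fixed blue steel plate, 116 x 116 mm, 6 mm thick, flat top, origin at the centre of its underside (so a part set on it has its origin 6 mm above the pad's); painted on it, centred, a white oblong with round ends, 106 mm long along the pad's x and 54 mm wide along y, with blue dots for the bore and two bolt holes.
- wrench: Bystander: steel spanner lying on the bench at the robot's right, loose. Leave it alone.
- tin: Bystander: closed yellow-labelled tin, 64 mm in diameter, 75 mm tall, standing on the bench at the robot's left, loose; origin at the centre of its underside. Leave it alone.
Things that resemble listed ones, but are neither listed nor needed, are in the scene too. What is shaped like the pad_gland but pink or turquoise is not meant.

How it is judged:
By the outcome, as a careful person would: the job done as asked, in the order asked, and still so for the second after the job is handed in, with the robot touching nothing.
It also fails if it takes over 112 s, if anything falls off the work surface, if the arm or the gripper's body presses on something with over 40 N, if the wrist force passes 120 N, or if a joint passes its speed limit or range.

## Robot

A 6-joint arm with a two-finger parallel gripper is mounted at the origin on the work surface. World frame = base frame: x ahead of the robot, y to its left, z up, the work surface at z = 0. Lengths are in m, angles in degrees, forces in N, time in s.
With the tool pointing down it reaches from about 0.3 to 0.75 m from the base axis. Payload 8.5 kg.
Tool frame: the origin (TCP) lies at the very end of the fingers, on their centre line; the grasp point (between the pads) lies 19 mm behind it (env.tcp_to_grasp is the distance from the TCP to the grasp point, in m); z points along the fingers, y is the line along which they close (so a half turn about z gives the same grasp; the last joint's range is limited). The gripper opens to 85 mm and grips with 20 to 120 N. Pads are 22 mm wide; open, the fingers measure 114 mm over their backs; the gripper's body (76 mm by 85 mm) begins 54 mm behind the grasp point. The pads swing forward as they close: fully open they stand 13 mm farther back than shut.
Start: joints at [-82.065, 21.807, 74.336, -0, 83.858, -12.336], TCP at [0.191, -0.516, 0.231] pointing down, gripper open.
Joint ranges: [-178.18, 178.18], [-50.72, 133.34], [12.68, 142.11], [-81.47, 261.47], [9.98, 163.14], [-165.26, 165.26]. Speed limits (degrees/s): [136.94, 136.94, 180, 180, 180, 180].

## Interface

Orientations are given as a 3x3 rotation matrix whose columns are the frame's x, y, z axes.
In Python, from rig import status, get_image, env gives the robot as it stands.
- The arm moves only by the shell command python3 -m handwheel 'ROWS' [FORCE]. ROWS is text: rows parted by semicolons, each of 7 numbers parted by spaces: the shift along the world's x, y, z in cm, then the turn, a rotation vector about the world's x, y, z in degrees, then the opening, from 0 (shut) to 1 (fully open). In form: dx dy dz wx wy wz gripper; .... A call has 1 to 8 rows; each row is the pose to reach, as a shift and turn from the pose commanded when the call began; what a row does not reach only later rows make up. A row lasts 1/12 s, in which the tool goes at most 41.7 mm and 7.16 degrees, less where a joint would pass 70% of its speed; a pose out of reach is approached as far as the arm can. A call with a gripper value outside its range is refused whole. The fingers move at their own pace and stop on an object; FORCE is the grip in N (left out, the last holds). Time passes only in rows, so rows that repeat a pose let the fingers close. It gives the time, the measured TCP pose, the force, the opening and the grip force at its end, in the units of the state.
- status.observe(): the state, without advancing time (a new reading comes with each control period).
- get_image(name): name is "scene" or "top" or "wrist"; returns a dict with "color" (384x512x3 uint8, red, green, blue), "vertical_fov" (degrees; the focal length in pixels is half the picture's height over the tangent of half this angle, whatever the lens; pixels are square), "cx", "cy" (the principal point, pixels), "k1" (the pictures are not rectified: a ray, as slopes to the right and down, at radius r is drawn at 1 + k1 r^2 times it, then the intrinsics apply), "xyz" and "orientation" of the camera in the world. Camera axes: x right, y down, z forward; pixel columns grow to the right and rows downward; lengths in m; the calibration is good to about 2 mm. A picture is of the moment at which its call begins. There is no depth.
- env.close_job(): hands the job in; it is judged then, once.
The state is a dict: "time_s": time; "q": joint angles; "qvel": joint speeds; "joint_efforts": joint torques, N m; "position": TCP position; "tool_rot": TCP orientation; "ft_force": force on the tool from outside, world axes, zero at the start; "wrist_torque": the same for the moment, N m; "grip_width": finger opening in m; "gripper_force": force on a finger pad.
Only numpy, scipy, OpenCV 4.12 (cv2) and the standard library are available. Lean on these libraries where they do the work, as an engineer would, in place of code of your own. Each camera call takes 0.05 s, during which the arm holds its last target. There are 200 camera calls.

## Working session

There is one attempt and no reset: what is moved stays moved. The work goes in short steps, Python scripts to look and compute and a shell command to move; the robot and the scene stay as the last step left them, time stands still between calls to the robot, and variables do not carry over. Pictures are saved under pics/ and viewed, at most 14 in all, crops included, and the job is handed in when it is done.

```bash
ls; mkdir -p pics; cat > h.py <<'E'
import numpy as np, cv2
from rig import status, get_image, env
def snap(name,fn=None):
    im=get_image(name)
    if fn: cv2.imwrite(fn,im["color"][:,:,::-1])
    return im
def ray(im,u,v):
    f=192/np.tan(np.radians(im["vertical_fov"]/2))
    K=np.array([[f,0,im["cx"]],[0,f,im["cy"]],[0,0,1.]])
    p=cv2.undistortPoints(np.array([[[u,v]]],float),K,np.array([im["k1"],0,0,0.]))[0,0]
    d=np.array(im["orientation"])@np.array([p[0],p[1],1.])
    return np.array(im["xyz"]),d
def pt(im,u,v,z):
    o,d=ray(im,u,v); return o+d*(z-o[2])/d[2]
E
python3 - <<'E'
from h import *
a=snap("top");b=snap("scene");c=snap("wrist")
import pickle;pickle.dump((a,b,c),open("first.pkl","wb"))
cv2.imwrite("pics/top.png",cv2.resize(a["color"][:,:,::-1],(800,600)))
cv2.imwrite("pics/scene.png",cv2.resize(b["color"][:,:,::-1],(800,600)))
for i in (a,b,c):print({k:(np.round(v,3).tolist()) for k,v in i.items() if k!="color"})
print(status.observe())
E
```

```text
pics
{'vertical_fov': 54.035, 'cx': 257.832, 'cy': 192.676, 'k1': -0.012, 'xyz': [0.176, -0.061, 1.377], 'orientation': [[0.039, -0.977, 0.212], [-0.999, -0.039, 0.006], [0.002, -0.212, -0.977]]}
{'vertical_fov': 51.533, 'cx': 254.135, 'cy': 188.215, 'k1': 0.001, 'xyz': [1.608, -0.335, 0.85], 'orientation': [[0.23, 0.552, -0.802], [0.973, -0.13, 0.19], [0.0, -0.824, -0.567]]}
{'vertical_fov': 60.928, 'cx': 255.028, 'cy': 194.44, 'k1': -0.067, 'xyz': [0.26, -0.491, 0.375], 'orientation': [[0.346, -0.898, -0.27], [-0.938, -0.332, -0.099], [-0.001, 0.288, -0.958]]}
{'time_s': 0.15, 'q': array([-8.20633872e+01,  2.18329196e+01,  7.43709562e+01, -1.21374212e-03,
        8.38594814e+01, -1.23360894e+01]), 'qvel': array([-0.03527449, -0.11510729, -0.12340504, -0.10050656, -0.08165056,
       -0.04491726]), 'joint_efforts': array([ 1.32473415e-03, -4.48620415e+01, -2.31348145e+01, -1.99684928e-04,
        3.73233488e-03, -1.10893635e-05]), 'position': array([ 0.19052754, -0.51571036,  0.23086865]), 'tool_rot': array([[ 9.38053351e-01,  3.46490809e-01, -1.73545249e-04],
       [ 3.46490785e-01, -9.38052740e-01,  1.09229031e-03],
       [ 2.15673956e-04, -1.08475841e-03, -9.99999388e-01]]), 'ft_force': array([ 0.40407123,  0.95061985, -0.00868589]), 'wrist_torque': array([-0.00421171,  0.02755845, -0.03993515]), 'gripper_force': 0.0, 'grip_width': 0.08542044958407954}
```

View pics/top.png

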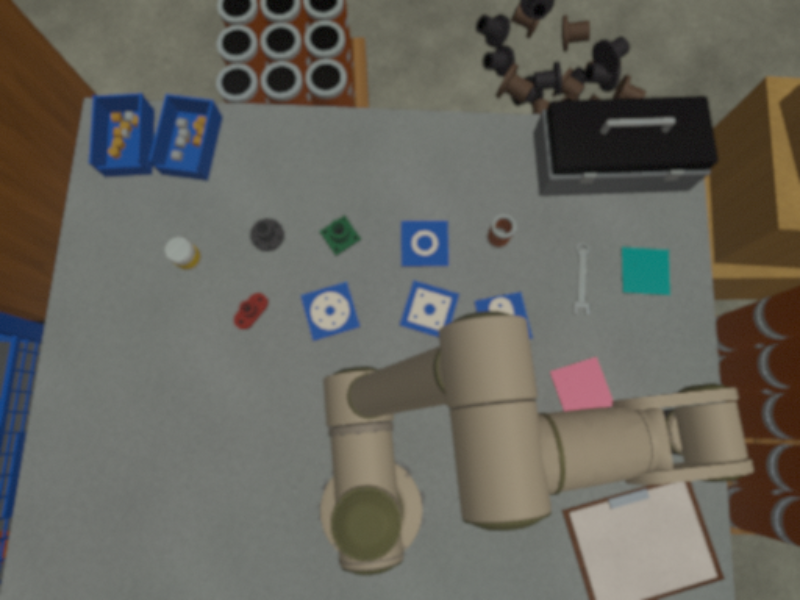

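View pics/scene.png

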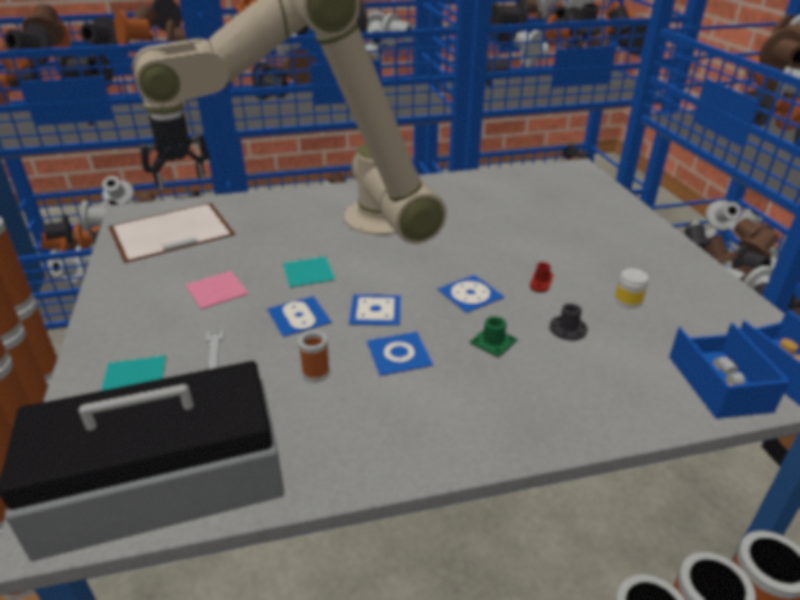

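The top view (800x600) shows the sleeve at (502,230), hub at (267,235), housing at (340,235) and gland at (251,310). The blue pads are the ring at (425,243), disc at (330,311), square at (430,308) and oblong at (502,308). The oblong one is partly under the arm; it is the only blue one with the oblong shape. The pink (582,383) and turquoise (645,270) plates, plus another turquoise one in the scene view, are decoys. The tin is at (182,252) and the spanner at (582,280).

```bash
cat > m1.py <<'E'
from h import *; import pickle
a,b,c=pickle.load(open("first.pkl","rb"))
def blobs(im,lo,hi,amin,box):
    hsv=cv2.cvtColor(im["color"],cv2.COLOR_RGB2HSV)
    m=cv2.inRange(hsv,lo,hi); k=np.zeros_like(m);x0,y0,x1,y1=box;k[y0:y1,x0:x1]=255;m&=k
    cs,_=cv2.findContours(m,cv2.RETR_EXTERNAL,cv2.CHAIN_APPROX_NONE)
    return [x for x in cs if cv2.contourArea(x)>amin]
for nm,im,box in(("top",a,(90,125,400,225)),("scene",b,(130,160,420,260))):
    for n,lo,hi,z in(("blue",(100,130,60),(125,255,255),.006),("green",(60,80,20),(85,255,200),.01),("red",(0,120,40),(8,255,255),.01),("red2",(172,120,40),(180,255,255),.01)):
        for ct in blobs(im,lo,hi,30,box):
            w=np.array([pt(im,*p[0].astype(float),z)[:2] for p in ct],np.float32)
            r=cv2.minAreaRect(w); cb=cv2.boundingRect(ct)
            print(nm,n,"px",cb,"rect",np.round(r[0],3),np.round(r[1],3),round(r[2],1))
E
python3 m1.py
```

```text
top blue px (305, 191, 9, 8) rect [ 0.474 -0.244] [0.027 0.03 ] 2.3
top blue px (324, 188, 13, 15) rect [ 0.473 -0.322] [0.058 0.033] 13.6
top blue px (193, 181, 36, 36) rect [0.444 0.12 ] [0.111 0.111] 19.5
top blue px (257, 180, 36, 35) rect [ 0.457 -0.115] [0.11 0.11] 74.9
top blue px (257, 142, 30, 28) rect [ 0.62  -0.099] [0.108 0.11 ] 2.3
top green px (205, 139, 25, 23) rect [0.632 0.108] [0.073 0.069] 35.9
top red px (150, 188, 21, 22) rect [0.437 0.309] [0.049 0.09 ] 49.3
scene blue px (236, 213, 40, 27) rect [ 0.625 -0.1  ] [0.113 0.11 ] 2.6
scene blue px (172, 196, 20, 19) rect [ 0.454 -0.331] [0.114 0.037] 18.6
scene blue px (194, 190, 17, 19) rect [ 0.435 -0.25 ] [0.112 0.036] 7.3
scene blue px (224, 189, 32, 19) rect [ 0.463 -0.117] [0.112 0.108] 73.5
scene blue px (281, 182, 40, 17) rect [0.447 0.12 ] [0.111 0.111] 19.5
scene green px (302, 203, 28, 25) rect [0.619 0.117] [0.083 0.117] 38.7
scene red px (340, 169, 13, 17) rect [0.427 0.315] [0.042 0.126] 56.8
```

```bash
python3 - <<'E'
from h import *; import pickle
a,b,c=pickle.load(open("first.pkl","rb"))
s=.64
for n,pa,pb,z in (("sleeve",(503,226),(314,340),.09),("hub",(266,228),(571,312),.058),("tin",(179,250),(634,277),.075),("gland",(249,309),(543,267),.05)):
    print(n,pt(a,pa[0]*s,pa[1]*s,z).round(3),pt(b,pb[0]*s,pb[1]*s,z).round(3))
cv2.imwrite("pics/crop.png",cv2.resize(b["color"][150:260,120:400,::-1],(800,314)))
E
```

```text
sleeve [ 0.641 -0.277  0.09 ] [ 0.65  -0.274  0.09 ]
hub [0.625 0.276 0.058] [0.64  0.28  0.058]
tin [0.558 0.468 0.075] [0.57  0.469 0.075]
gland [0.431 0.3   0.05 ] [0.445 0.304 0.05 ]
```

View pics/crop.png

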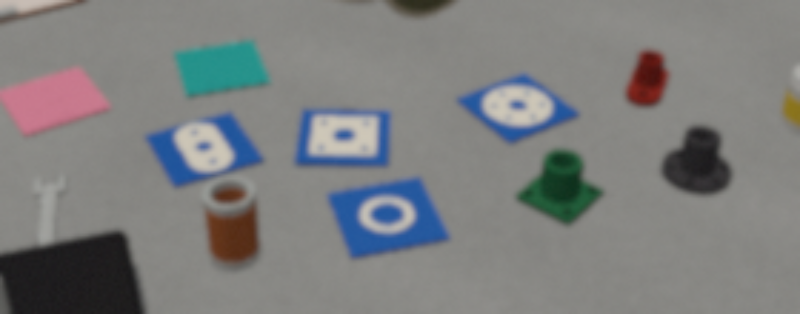

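```bash
python3 -m handwheel '24 12.5 0 0 0 0 1;24 12.5 0 0 0 0 1;24 12.5 0 0 0 0 1;24 12.5 0 0 0 0 1;24 12.5 0 0 0 0 1;24 12.5 0 0 0 0 1;24 12.5 0 0 0 0 1;24 12.5 0 0 0 0 1' 60; python3 -m handwheel '21.4 11.5 0 0 0 0 1;21.4 11.5 0 0 0 0 1;21.4 11.5 0 0 0 0 1;21.4 11.5 0 0 0 0 1;21.4 11.5 0 0 0 0 1;21.4 11.5 0 0 0 0 1;21.4 11.5 0 0 0 0 1;21.4 11.5 0 0 0 0 1'
python3 - <<'E'
from h import *
w=snap("wrist","pics/w1.png");t=snap("top","pics/t1.png")
import pickle;pickle.dump((w,t),open("w1.pkl","wb"));print(status.observe()["q"].round(1),w["xyz"])
E
```

```text
time_s: 0.82
position: [0.4338, -0.3883, 0.2309]
tool_rot: [[0.936, 0.351, 0.0], [0.351, -0.936, 0.001], [0.001, -0.001, -1.0]]
ft_force: [-0.1, 0.5, -0.6]
grip_width: 0.0852
gripper_force: 0.0
time_s: 1.48
position: [0.6451, -0.2753, 0.2301]
tool_rot: [[0.937, 0.348, -0.001], [0.348, -0.937, 0.001], [-0.001, -0.001, -1.0]]
ft_force: [0.3, -0.4, -0.2]
grip_width: 0.0851
gripper_force: 0.0
[-32.9  38.1  45.7  -0.   96.3  36.9] [ 0.71438193 -0.25000724  0.37440174]
```

View pics/w1.png

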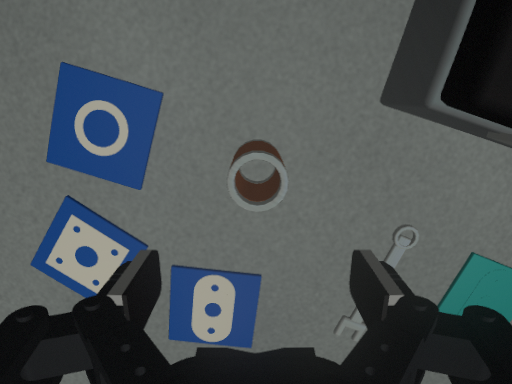

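The wrist view shows the sleeve's bright top ring at (258,181), the ring pad at (103,126), the square pad at (88,255), and the oblong pad at (213,308). The blue oblong one is the only oblong. The spanner is at (380,280).

```bash
cat >> h.py <<'E'
def white(im,z,amin=300,box=(0,0,512,384),vmin=125,smax=60):
    hsv=cv2.cvtColor(im["color"],cv2.COLOR_RGB2HSV)
    m=cv2.inRange(hsv,(0,0,vmin),(180,smax,255)); k=np.zeros_like(m);x0,y0,x1,y1=box;k[y0:y1,x0:x1]=255
    return conts(im,m&k,z,amin)
def conts(im,m,z,amin):
    out=[]
    for ct in cv2.findContours(m,cv2.RETR_EXTERNAL,cv2.CHAIN_APPROX_NONE)[0]:
        if cv2.contourArea(ct)<amin: continue
        w=np.array([pt(im,*p[0].astype(float),z)[:2]*1000 for p in ct],np.float32)
        r=cv2.minAreaRect(w); c,rad=cv2.minEnclosingCircle(w)
        print("px",cv2.boundingRect(ct),"z",z,"rect",np.round(r[0],1),np.round(r[1],1),"ang",round(r[2],1),"circ",np.round(c,1),round(2*rad,1))
E
python3 - <<'E'
from h import *; import pickle
w,t=pickle.load(open("w1.pkl","rb"))
print("paint");white(w,.006,box=(0,50,265,345))
print("sleeve top");white(w,.09,box=(215,140,300,220))
hsv=cv2.cvtColor(w["color"],cv2.COLOR_RGB2HSV)
print("blue");conts(w,cv2.inRange(hsv,(100,130,60),(125,255,255)),.006,800)
E
```

```text
paint
px (191, 275, 44, 67) z 0.006 rect [ 440.  -291.2] [106.6  54.8] ang 13.2 circ [ 439.7 -290.2] 106.9
px (46, 215, 83, 78) z 0.006 rect [ 457.2 -114.5] [83.  83.3] ang 75.0 circ [ 457.  -114.5] 114.6
px (229, 153, 36, 58) z 0.006 rect [ 620.4 -274. ] [68.7 41.1] ang 20.8 circ [ 624.5 -285.1] 70.0
px (74, 100, 54, 56) z 0.006 rect [622.7 -97.6] [61.7 61.8] ang 19.9 circ [622.6 -97.8] 62.8
sleeve top
px (229, 153, 59, 58) z 0.09 rect [ 645.5 -278.2] [53.  52.3] ang 20.4 circ [ 645.1 -278. ] 54.5
blue
px (169, 266, 92, 82) z 0.006 rect [ 441.9 -290.7] [117.2 115.1] ang 13.6 circ [ 441.7 -291.3] 161.3
px (31, 196, 117, 102) z 0.006 rect [ 459.1 -115.2] [115.  118.1] ang 74.9 circ [ 458.4 -115.7] 162.2
px (46, 62, 117, 128) z 0.006 rect [623.1 -98.6] [115.9 116.4] ang 2.7 circ [623.3 -98.4] 162.2
```

```bash
python3 -m handwheel '0 -0.3 -4 0 0 0 1;0 -0.3 -8 0 0 0 1;0 -0.3 -12 0 0 0 1;0 -0.3 -15 0 0 0 1;0 -0.3 -17.5 0 0 0 1;0 -0.3 -18.5 0 0 0 1;0 -0.3 -18.5 0 0 0 1' 60; python3 -m handwheel '0 0 0 0 0 0 0.4;0 0 0 0 0 0 0.4;0 0 0 0 0 0 0.4;0 0 0 0 0 0 0.4;0 0 0 0 0 0 0.4;0 0 0 0 0 0 0.4;0 0 0 0 0 0 0.4;0 0 0 0 0 0 0.4' 60
```

```text
time_s: 2.17
position: [0.6427, -0.2795, 0.0443]
tool_rot: [[0.939, 0.345, -0.004], [0.345, -0.939, 0.002], [-0.003, -0.003, -1.0]]
ft_force: [0.2, 1.1, -0.7]
grip_width: 0.0857
gripper_force: 0.0
time_s: 2.83
position: [0.6452, -0.2794, 0.0492]
tool_rot: [[0.938, 0.347, 0.003], [0.347, -0.938, -0.002], [0.002, 0.003, -1.0]]
ft_force: [-1.8, 1.4, 5.3]
grip_width: 0.0554
gripper_force: 63.0
```

```bash
python3 -m handwheel '0 0 1 0 0 0 0.4;0 0 3 0 0 0 0.4;0 0 5 0 0 0 0.4;-0.5 4 6 0 0 0 0.4;-1 8 6 0 0 0 0.4;-1.5 12 6 0 0 0 0.4;-2 15.5 6 0 0 0 0.4;-2.2 17.5 6 0 0 0 0.4' 60; python3 -m handwheel '0 0.6 0 0 0 0 0.4;0 0.6 0 0 0 0 0.4;0 0.6 0 0 0 0 0.4'
python3 - <<'E'
from h import *
w=snap("wrist","pics/w2.png");s=status.observe();print(s["position"],s["ft_force"],s["grip_width"])
import pickle;pickle.dump(w,open("w2.pkl","wb"))
E
```

```text
time_s: 3.5
position: [0.6214, -0.0999, 0.1072]
tool_rot: [[0.937, 0.349, -0.001], [0.349, -0.937, 0.001], [-0.0, -0.002, -1.0]]
ft_force: [0.1, -0.7, -6.1]
grip_width: 0.0554
gripper_force: 66.2
time_s: 3.75
position: [0.6228, -0.0985, 0.1068]
tool_rot: [[0.938, 0.347, 0.001], [0.347, -0.938, -0.001], [0.0, 0.001, -1.0]]
ft_force: [0.2, 0.1, -6.4]
grip_width: 0.0552
gripper_force: 66.2
[ 0.62277883 -0.09905978  0.10661046] [ 0.02848189  0.35814043 -5.99706049] 0.055394272767363695
```

View pics/w2.png

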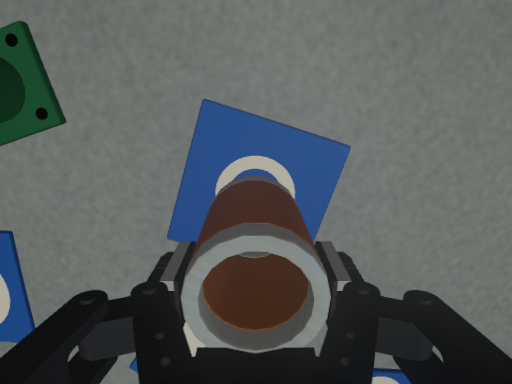

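The wrist view shows the sleeve held upright between the fingers. Its top ring is at (256,298), over the white ring (255,185), which is partly hidden. I'll check the ring's centre, then lower.

```bash
python3 - <<'E'
from h import *; import pickle
w=pickle.load(open("w2.pkl","rb"))
white(w,.1475,box=(180,222,331,345),amin=800,vmin=95)
E
python3 -m handwheel '0 0 -2 0 0 0 0.4;0 0 -3.5 0 0 0 0.4;0 0 -4.2 0 0 0 0.4;0 0 -4.5 0 0 0 0.4;0 0 -4.7 0 0 0 0.4;0 0 -4.7 0 0 0 0.4'
```

```text
px (181, 236, 150, 109) z 0.1475 rect [626.8 -97.3] [46.3 55.6] ang 20.2 circ [620.2 -99.5] 61.5
time_s: 4.3
position: [0.6229, -0.0985, 0.0597]
tool_rot: [[0.938, 0.346, 0.001], [0.346, -0.938, -0.0], [0.001, 0.0, -1.0]]
ft_force: [-0.7, 0.2, -6.4]
grip_width: 0.0553
gripper_force: 66.2
```

```bash
python3 -m handwheel '0 0 -0.1 0 0 0 0.4;0 0 -0.2 0 0 0 0.4;0 0 -0.3 0 0 0 0.4;0 0 -0.3 0 0 0 0.4'; python3 -m handwheel '0 0 -0.1 0 0 0 0.4;0 0 -0.1 0 0 0 0.4'; python3 -m handwheel '0 0 -0.1 0 0 0 0.4;0 0 -0.1 0 0 0 0.4'
```

```text
time_s: 4.63
position: [0.6226, -0.0979, 0.0564]
tool_rot: [[0.938, 0.347, 0.0], [0.347, -0.938, -0.0], [0.0, 0.0, -1.0]]
ft_force: [-0.3, -1.3, -5.6]
grip_width: 0.0552
gripper_force: 66.2
time_s: 4.8
position: [0.6227, -0.0979, 0.0554]
tool_rot: [[0.938, 0.347, 0.0], [0.347, -0.938, -0.0], [0.0, 0.0, -1.0]]
ft_force: [0.0, -0.3, -6.7]
grip_width: 0.0551
gripper_force: 66.2
time_s: 4.97
position: [0.6228, -0.0978, 0.0553]
tool_rot: [[0.938, 0.347, 0.001], [0.347, -0.938, -0.0], [0.001, 0.001, -1.0]]
ft_force: [-2.4, 1.5, 3.2]
grip_width: 0.0554
gripper_force: 66.9
```

```bash
python3 -m handwheel '0 0 0 0 0 0 1;0 0 0 0 0 0 1;0 0 0 0 0 0 1;0 0 0 0 0 0 1;0 0 3 0 0 0 1;0 0 7 0 0 0 1;0 0 11 0 0 0 1;0 0 15 0 0 0 1' ; python3 -m handwheel '0 4 1.5 0 0 0 1;0 8 2.5 0 0 0 1;0 12 2.5 0 0 0 1;0 16 2.5 0 0 0 1;0 20 2.5 0 0 0 1;0 24 2.5 0 0 0 1;0 28 2.5 0 0 0 1;0 32 2.5 0 0 0 1' ; python3 -m handwheel '0 3 0 0 0 0 1;0 5 0 0 0 0 1;0 5.5 0 0 0 0 1;0 5.5 0 0 0 0 1'
python3 - <<'E'
from h import *
w=snap("wrist","pics/w3.png");t=snap("top");b=snap("scene");s=status.observe();print(s["position"],s["q"].round(0))
import pickle;pickle.dump((w,t,b),open("w3.pkl","wb"))
E
```

```text
time_s: 5.63
position: [0.6223, -0.0979, 0.2062]
tool_rot: [[0.938, 0.346, -0.0], [0.346, -0.938, 0.0], [-0.0, -0.0, -1.0]]
ft_force: [0.8, -0.6, 0.1]
grip_width: 0.0853
gripper_force: 0.0
time_s: 6.3
position: [0.6222, 0.224, 0.2295]
tool_rot: [[0.938, 0.346, 0.0], [0.346, -0.938, -0.0], [0.0, 0.0, -1.0]]
ft_force: [1.3, 0.0, -0.1]
grip_width: 0.0854
gripper_force: 0.0
time_s: 6.63
position: [0.6223, 0.2782, 0.229]
tool_rot: [[0.937, 0.348, -0.0], [0.348, -0.937, -0.0], [-0.0, 0.0, -1.0]]
ft_force: [0.1, -0.8, 0.1]
grip_width: 0.0853
gripper_force: 0.0
[0.62284763 0.27568824 0.22939362] [14. 36. 50. -0. 94. 84.]
```

View pics/w3.png

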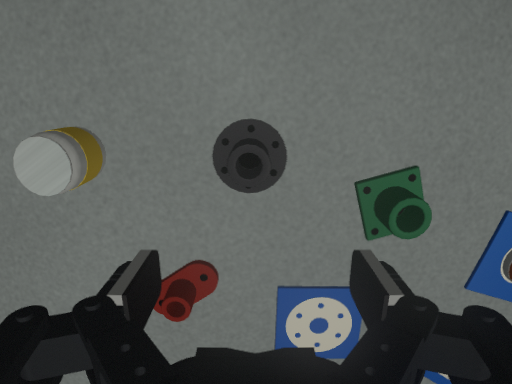

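The wrist view shows the hub flange at (250,156), housing flange at (395,200), gland around (187,288), disc pad at (319,324) and the tin at (60,160).

```bash
python3 - <<'E'
from h import *; import pickle
w,t,b=pickle.load(open("w3.pkl","rb"))
hsv=cv2.cvtColor(w["color"],cv2.COLOR_RGB2HSV)
m=cv2.inRange(hsv,(0,0,0),(180,255,75));k=np.zeros_like(m);k[110:205,200:300]=255
print("hub");conts(w,m&k,.01,1000)
print("disc");white(w,.006,box=(270,285,362,365))
g=cv2.inRange(hsv,(60,80,15),(90,255,255));g[:, :340]=0
print("green");conts(w,g,.01,500)
for e in (np.s_[:,:]),:
    ct=max(cv2.findContours(g,0,1)[0],key=cv2.contourArea)
    print(cv2.approxPolyDP(cv2.convexHull(ct),4,True)[:,0].tolist())
E
```

```text
hub
px (212, 119, 75, 74) z 0.01 rect [628.2 287.2] [83.  83.4] ang 20.4 circ [628.3 286.8] 84.3
disc
px (286, 297, 66, 55) z 0.006 rect [445.5 119.7] [87.4 89.8] ang 0.8 circ [444.2 119.7] 91.0
green
px (355, 166, 77, 74) z 0.01 rect [631.4 102.7] [89.7 83.3] ang 36.7 circ [630.8 107.8] 110.3
[[418, 167], [431, 213], [428, 226], [411, 238], [367, 239], [355, 183]]
```

```bash
python3 -m handwheel '0.6 1 -4 0 0 0 1;0.6 1 -8 0 0 0 1;0.6 1 -12 0 0 0 1;0.6 1 -16 0 0 0 1;0.6 1 -18.5 0 0 0 1;0.6 1 -20 0 0 0 1;0.6 1 -20.7 0 0 0 1;0.6 1 -20.7 0 0 0 1' 60; python3 -m handwheel '0 0 0 0 0 0 0.3;0 0 0 0 0 0 0.3;0 0 0 0 0 0 0.3;0 0 0 0 0 0 0.3;0 0 0 0 0 0 0.3;0 0 0 0 0 0 0.3;0 0 0 0 0 0 0.3;0 0 0 0 0 0 0.3' 60
```

```text
time_s: 7.45
position: [0.6284, 0.2857, 0.0211]
tool_rot: [[0.939, 0.345, -0.002], [0.345, -0.939, -0.001], [-0.002, -0.0, -1.0]]
ft_force: [0.7, -0.4, 0.5]
grip_width: 0.0853
gripper_force: 0.0
time_s: 8.12
position: [0.6292, 0.2873, 0.0242]
tool_rot: [[0.938, 0.347, 0.003], [0.347, -0.938, 0.001], [0.003, 0.0, -1.0]]
ft_force: [-0.8, -0.8, 5.3]
grip_width: 0.0426
gripper_force: 61.0
```

```bash
python3 -m handwheel '0 0 1 0 0 0 0.3;0 0 3 0 0 0 0.3;0 0 6 0 0 0 0.3;-1.5 -1.5 9 0 0 0 0.3;-4 -3.5 9 0 0 0 0.3;-7 -6 9 0 0 0 0.3;-10 -9 9 0 0 0 0.3;-13 -11.5 9 0 0 0 0.3' 60; python3 -m handwheel '-2.5 -2.5 0 0 0 0 0.3;-4.5 -4.4 0 0 0 0 0.3;-5.4 -5.2 0 0 0 0 0.3;-5.4 -5.2 0 0 0 0 0.3;-5.4 -5.2 0 0 0 0 0.3'
python3 - <<'E'
from h import *
w=snap("wrist","pics/w4.png");s=status.observe();print(s["position"],s["ft_force"],s["grip_width"])
import pickle;pickle.dump(w,open("w4.pkl","wb"))
E
```

```text
time_s: 8.78
position: [0.4965, 0.1709, 0.1125]
tool_rot: [[0.938, 0.347, -0.001], [0.347, -0.938, -0.0], [-0.001, 0.0, -1.0]]
ft_force: [1.8, -0.9, -5.1]
grip_width: 0.0424
gripper_force: 62.1
time_s: 9.2
position: [0.4447, 0.1199, 0.1129]
tool_rot: [[0.938, 0.346, 0.001], [0.346, -0.938, 0.0], [0.001, 0.0, -1.0]]
ft_force: [-0.5, 0.5, -5.0]
grip_width: 0.0424
gripper_force: 62.2
[0.44519701 0.12029372 0.11275551] [-0.22263731  0.77544568 -4.90288933] 0.04254862705896481
```

View pics/w4.png

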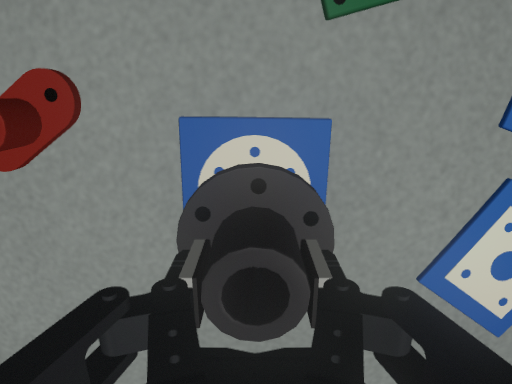

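The hub is held level. Its flange is centred near (256,240), over the disc pad whose upper corners are (179,117) and (331,119).

```bash
cat >> h.py <<'E'
def fitc(im,px,z):
    p=np.array([pt(im,*q,z)[:2]*1000 for q in px]);A=np.c_[2*p,np.ones(len(p))]
    s=np.linalg.lstsq(A,(p**2).sum(1),rcond=None)[0];return s[:2].round(1),round(2*float(np.sqrt(s[2]+s[0]**2+s[1]**2)),1)
def firstrow(m,cols,r0=0):
    return [(float(c),float(r0+np.argmax(m[r0:,c]>0))-.5) for c in cols]
E
python3 - <<'E'
from h import *; import pickle
w=pickle.load(open("w4.pkl","rb"))
hsv=cv2.cvtColor(w["color"],cv2.COLOR_RGB2HSV)
d=cv2.inRange(hsv,(0,0,0),(180,255,85))
print("flange",fitc(w,firstrow(d,range(190,325,5),160),.0985))
wh=cv2.inRange(hsv,(0,0,125),(180,60,255))
print("disc",fitc(w,firstrow(wh,range(208,305,5),125),.006))
c=[pt(w,*q,.006)[:2]*1000 for q in((179,117),(331,119))]
u=(c[1]-c[0])/np.linalg.norm(c[1]-c[0]);n=np.array([u[1],-u[0]]);n=-n if n[0]>0 else n
print("pad",np.linalg.norm(c[1]-c[0]),(c[0]+c[1])/2+58*n)
E
```

```text
flange (array([446.9, 120.4]), 79.7)
disc (array([445. , 120.5]), 90.8)
pad 114.97485149495648 [444.95888786 120.44398891]
```

```bash
python3 -m handwheel '0 0 -3 0 0 0 0.3;0 0.05 -5.5 0 0 0 0.3;0 0.05 -7 0 0 0 0.3;0 0.05 -7.6 0 0 0 0.3;0 0.05 -7.9 0 0 0 0.3;0 0.05 -8 0 0 0 0.3;0 0.05 -8 0 0 0 0.3';  python3 -m handwheel '0 0 -0.1 0 0 0 0.3;0 0 -0.15 0 0 0 0.3;0 0 -0.15 0 0 0 0.3'; python3 -m handwheel '0 0 -0.1 0 0 0 0.3;0 0 -0.1 0 0 0 0.3'
```

```text
time_s: 9.83
position: [0.4453, 0.1208, 0.0329]
tool_rot: [[0.938, 0.347, 0.001], [0.347, -0.938, 0.0], [0.001, 0.0, -1.0]]
ft_force: [0.2, -0.4, -6.2]
grip_width: 0.0427
gripper_force: 62.3
time_s: 10.08
position: [0.4448, 0.1206, 0.0313]
tool_rot: [[0.938, 0.346, 0.001], [0.346, -0.938, 0.0], [0.001, 0.0, -1.0]]
ft_force: [-0.1, -0.1, -5.6]
grip_width: 0.0426
gripper_force: 62.3
time_s: 10.25
position: [0.4447, 0.1205, 0.0301]
tool_rot: [[0.938, 0.346, 0.001], [0.346, -0.938, -0.0], [0.001, 0.0, -1.0]]
ft_force: [-0.6, -0.9, -3.0]
grip_width: 0.0426
gripper_force: 62.6
```

```bash
python3 -m handwheel '0 0 -0.06 0 0 0 0.3;0 0 -0.06 0 0 0 1;0 0 -0.06 0 0 0 1;0 0 -0.06 0 0 0 1;0 0 -0.06 0 0 0 1;0 0 3 0 0 0 1;0 0 7 0 0 0 1;0 0 11 0 0 0 1' ; python3 -m handwheel '0 0 4 0 0 0 1;3 -0.3 7 0 0 0 1;6 -0.6 9 0 0 0 1;10 -1 9 0 0 0 1;13.5 -1.2 9 0 0 0 1;16 -1.5 9 0 0 0 1;17.5 -1.5 9 0 0 0 1;17.5 -1.5 9 0 0 0 1'
python3 - <<'E'
from h import *
w=snap("wrist","pics/w5.png");t=snap("top");b=snap("scene");s=status.observe();print(s["position"],s["q"].round(0))
import pickle;pickle.dump((w,t,b),open("w5.pkl","wb"))
E
```

```text
time_s: 10.92
position: [0.4439, 0.1206, 0.1409]
tool_rot: [[0.938, 0.346, -0.002], [0.346, -0.938, 0.0], [-0.002, -0.001, -1.0]]
ft_force: [0.7, 0.3, -0.2]
grip_width: 0.0854
gripper_force: 0.0
time_s: 11.58
position: [0.6216, 0.1051, 0.2284]
tool_rot: [[0.938, 0.346, -0.001], [0.346, -0.938, 0.0], [-0.001, -0.0, -1.0]]
ft_force: [-0.1, 0.1, 0.5]
grip_width: 0.0854
gripper_force: 0.0
[0.61873111 0.10572379 0.22968116] [-1. 30. 61.  0. 89. 69.]
```

View pics/w5.png

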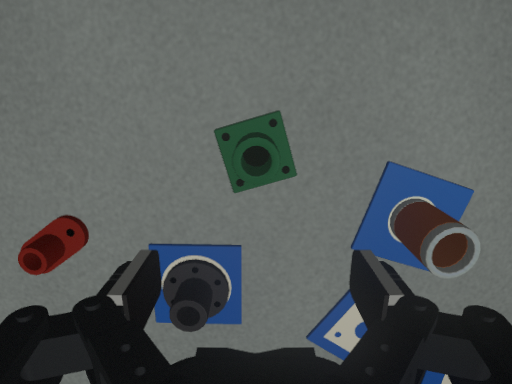

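The wrist view shows the housing's full square flange at (255,151). The hub sits centred on its disc (198,288), the sleeve is on its ring (432,235), and the gland is at (53,245).

```bash
python3 - <<'E'
from h import *; import pickle
w,t,b=pickle.load(open("w5.pkl","rb"))
hsv=cv2.cvtColor(w["color"],cv2.COLOR_RGB2HSV)
g=cv2.inRange(hsv,(60,80,10),(90,255,255))
conts(w,g,.01,500);conts(w,g,.0,500)
r=cv2.inRange(hsv,(0,110,20),(8,255,255))|cv2.inRange(hsv,(172,110,20),(180,255,255));r[:,130:]=0
conts(w,r,.01,500)
E
```

```text
px (214, 111, 82, 82) z 0.01 rect [634.2 108.4] [75.2 74.8] ang 36.6 circ [634.1 108.5] 104.3
px (214, 111, 82, 82) z 0.0 rect [632.7 107.8] [77.3 76.9] ang 36.6 circ [632.6 107.9] 107.2
px (18, 216, 70, 59) z 0.01 rect [435.4 309.6] [ 47.8 112.9] ang 54.8 circ [433.4 306.8] 112.9
```

```bash
python3 -m handwheel '1.4 0.3 -4 0 0 0 1;1.4 0.3 -8 0 0 0 1;1.4 0.3 -12 0 0 0 1;1.4 0.3 -16 0 0 0 1;1.4 0.3 -18.5 0 0 0 1;1.4 0.3 -20 0 0 0 1;1.4 0.3 -20.7 0 0 0 1;1.4 0.3 -20.7 0 0 0 1' 60; python3 -m handwheel '0 0 0 0 0 0 0.35;0 0 0 0 0 0 0.35;0 0 0 0 0 0 0.35;0 0 0 0 0 0 0.35;0 0 0 0 0 0 0.35;0 0 0 0 0 0 0.35;0 0 0 0 0 0 0.35;0 0 0 0 0 0 0.35' 60
```

```text
time_s: 12.4
position: [0.6324, 0.1088, 0.0221]
tool_rot: [[0.938, 0.347, -0.002], [0.347, -0.938, 0.0], [-0.002, -0.001, -1.0]]
ft_force: [-0.6, 0.3, 0.5]
grip_width: 0.0855
gripper_force: 0.0
time_s: 13.07
position: [0.6342, 0.1088, 0.0246]
tool_rot: [[0.938, 0.347, 0.003], [0.347, -0.938, 0.0], [0.003, 0.001, -1.0]]
ft_force: [-1.5, 0.8, 7.3]
grip_width: 0.0459
gripper_force: 63.6
```

```bash
python3 -m handwheel '0 0 1 0 0 0 0.35;0 0 3 0 0 0 0.35;0 0 6 0 0 5 0.35;-1.5 -2 9 0 0 10 0.35;-3.5 -4.5 11 0 0 16 0.35;-6 -7.5 11 0 0 22 0.35;-8 -10.5 11 0 0 28 0.35;-10 -13 11 0 0 34 0.35' 60; python3 -m handwheel '-2.5 -3 0 0 0 4.4 0.35;-5 -6 0 0 0 4.4 0.35;-7 -8.5 0 0 0 4.4 0.35;-7.6 -9.3 0 0 0 4.4 0.35;-7.6 -9.3 0 0 0 4.4 0.35;-7.6 -9.3 0 0 0 4.4 0.35'
python3 - <<'E'
from h import *
w=snap("wrist","pics/w6.png");s=status.observe();print(s["position"],s["ft_force"],s["grip_width"])
import pickle;pickle.dump(w,open("w6.pkl","wb"))
E
```

```text
time_s: 13.73
position: [0.5317, -0.0228, 0.1332]
tool_rot: [[0.58, 0.815, -0.001], [0.815, -0.58, -0.0], [-0.001, -0.0, -1.0]]
ft_force: [-0.0, -0.4, -7.1]
grip_width: 0.0458
gripper_force: 63.5
time_s: 14.23
position: [0.4574, -0.1145, 0.133]
tool_rot: [[0.521, 0.853, 0.0], [0.853, -0.521, 0.0], [0.0, -0.0, -1.0]]
ft_force: [0.3, 0.3, -6.2]
grip_width: 0.0459
gripper_force: 63.3
[ 0.45783513 -0.11397148  0.13299374] [-1.31722545  0.05968762 -7.18395689] 0.04597752272492471
```

View pics/w6.png

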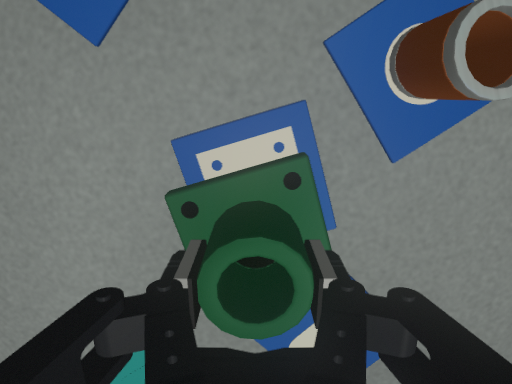

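The housing is held level. The far edge of its flange runs (165,196)-(307,154), and the pad's far corners are (172,141) and (306,100), with the white square's edge between.

```bash
cat >> h.py <<'E'
def edge(im,m,cols,r0,z):  # centre line of far edge: point, direction angle (deg, mod 90)
    p=np.array([pt(im,*q,z)[:2]*1000 for q in firstrow(m,cols,r0)],np.float32)
    vx,vy,x,y=cv2.fitLine(p,cv2.DIST_HUBER,0,.01,.01).ravel();d=np.array([vx,vy]);n=np.array([vy,-vx]);c=np.array([x,y])
    return c,d,n,round(float(np.degrees(np.arctan2(vy,vx)))%90,1)
E
python3 - <<'E'
from h import *; import pickle
w=pickle.load(open("w6.pkl","rb"))
o=status.observe()["position"][:2]*1000
hsv=cv2.cvtColor(w["color"],cv2.COLOR_RGB2HSV)
g=cv2.inRange(hsv,(60,80,10),(90,255,255));bl=cv2.inRange(hsv,(100,130,60),(125,255,255));wh=cv2.inRange(hsv,(0,0,125),(180,60,255))
for nm,m,cols,r0,z,h in(("flange",g,range(180,300,4),130,.119,38),("pad",bl,range(182,300,4),90,.006,58),("paint",wh,range(205,288,4),110,.006,41)):
    c,d,n,a=edge(w,m,cols,r0,z); s=(c-o)@n; print(nm,"angle",a,"centre offset from TCP along normal",n.round(2),round(s-np.sign(s)*h,1))
def corner(u,v,z):return pt(w,u,v,z)[:2]*1000
for nm,q1,q2,z in(("flange",(165,196),(307,154),.119),("pad",(172,141),(306,100),.006)):
    p,q=corner(*q1,z),corner(*q2,z);print(nm,np.linalg.norm(p-q),"mid minus TCP",(p+q)/2-o,"along",((p+q)/2-o)@((q-p)/np.linalg.norm(q-p)))
E
```

```text
flange angle 74.1 centre offset from TCP along normal [-0.27 -0.96] 0.9
pad angle 74.9 centre offset from TCP along normal [-0.26 -0.97] 1.5
paint angle 42.0 centre offset from TCP along normal [-0.74 -0.67] -12.5
flange 74.59237264131694 mid minus TCP [ 9.75490254 35.01759356] along 0.5899210772906631
pad 114.94093288399665 mid minus TCP [16.40643655 53.22419857] along 2.271792072050344
```

```bash
python3 -m handwheel '0.1 -0.1 -3 0 0 0.8 0.35;0.1 -0.1 -6 0 0 0.8 0.35;0.1 -0.1 -8 0 0 0.8 0.35;0.1 -0.1 -9.2 0 0 0.8 0.35;0.1 -0.1 -9.8 0 0 0.8 0.35;0.1 -0.1 -10 0 0 0.8 0.35;0.1 -0.1 -10 0 0 0.8 0.35';  python3 -m handwheel '0 0 -0.1 0 0 0 0.35;0 0 -0.15 0 0 0 0.35;0 0 -0.15 0 0 0 0.35'; python3 -m handwheel '0 0 -0.1 0 0 0 0.35;0 0 -0.1 0 0 0 0.35'
```

```text
time_s: 14.87
position: [0.4591, -0.115, 0.0329]
tool_rot: [[0.507, 0.862, 0.0], [0.862, -0.507, -0.0], [0.0, 0.0, -1.0]]
ft_force: [0.7, -0.2, -6.3]
grip_width: 0.0459
gripper_force: 63.4
time_s: 15.12
position: [0.4589, -0.1155, 0.0319]
tool_rot: [[0.508, 0.861, 0.001], [0.861, -0.508, -0.001], [0.0, 0.001, -1.0]]
ft_force: [0.2, 0.3, -7.1]
grip_width: 0.0454
gripper_force: 63.4
time_s: 15.28
position: [0.4588, -0.1156, 0.0306]
tool_rot: [[0.508, 0.861, 0.001], [0.861, -0.508, -0.0], [0.0, 0.001, -1.0]]
ft_force: [0.1, -0.5, -4.8]
grip_width: 0.046
gripper_force: 63.9
```

```bash
python3 -m handwheel '0 0 -0.06 0 0 0 0.35;0 0 -0.06 0 0 0 1;0 0 -0.06 0 0 0 1;0 0 -0.06 0 0 0 1;0 0 -0.06 0 0 0 1;0 0 3 0 0 0 1;0 0 7 0 0 0 1;0 0 11 0 0 0 1' ; python3 -m handwheel '0 1 4 0 0 0 1;0 3.5 7.5 0 0 0 1;0 7.5 9 0 0 0 1;0 11.5 9 0 0 0 1;0 15.5 9 0 0 0 1;0 19.5 9 0 0 0 1;0 23.5 9 0 0 0 1;0 27 9 0 0 0 1';python3 -m handwheel '-1 4 0 0 0 0 1;-2 8 0 0 0 0 1;-2.9 11.5 0 0 0 0 1;-2.9 13.3 0 0 0 0 1;-2.9 13.8 0 0 0 0 1;-2.9 13.8 0 0 0 0 1'
python3 - <<'E'
from h import *
w=snap("wrist","pics/w7.png");t=snap("top");b=snap("scene");s=status.observe();print(s["position"],s["q"].round(0))
import pickle;pickle.dump((w,t,b),open("w7.pkl","wb"))
E
```

```text
time_s: 15.95
position: [0.458, -0.1151, 0.1414]
tool_rot: [[0.508, 0.861, -0.002], [0.861, -0.508, 0.001], [-0.0, -0.002, -1.0]]
ft_force: [0.7, -1.4, 0.3]
grip_width: 0.0854
gripper_force: 0.0
time_s: 16.62
position: [0.458, 0.1569, 0.2305]
tool_rot: [[0.507, 0.862, 0.0], [0.862, -0.507, 0.0], [0.0, 0.0, -1.0]]
ft_force: [0.8, -1.1, 0.2]
grip_width: 0.0854
gripper_force: 0.0
time_s: 17.12
position: [0.4293, 0.2934, 0.2301]
tool_rot: [[0.506, 0.862, -0.0], [0.862, -0.506, -0.0], [-0.0, -0.0, -1.0]]
ft_force: [-0.1, -0.7, 0.6]
grip_width: 0.0853
gripper_force: 0.0
[0.42982919 0.29149949 0.23028311] [21. 19. 79. -0. 82. 52.]
```

View pics/w7.png

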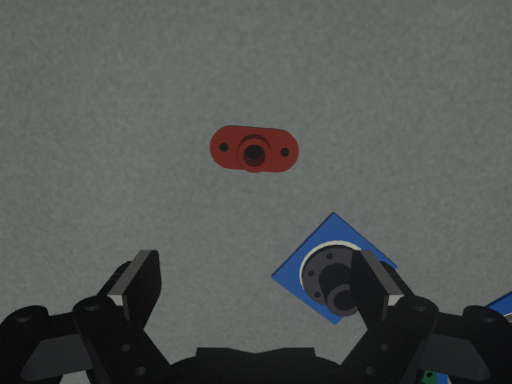

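The gland's oblong flange is fully visible at (254,148), with its bolt holes at (224,147) and (285,152). The hub sits centred on its disc.

```bash
python3 - <<'E'
from h import *; import pickle
w,t,b=pickle.load(open("w7.pkl","rb"))
hsv=cv2.cvtColor(w["color"],cv2.COLOR_RGB2HSV)
r=cv2.inRange(hsv,(0,110,20),(8,255,255))|cv2.inRange(hsv,(172,110,20),(180,255,255));r[200:]=0
conts(w,r,.01,500)
h=[]
dk=cv2.inRange(hsv,(0,0,0),(180,255,45))
for cx,cy in((224,147),(285,152)):
    m=cv2.moments(dk[cy-7:cy+8,cx-7:cx+8],True);u,v=cx-7+m["m10"]/m["m00"],cy-7+m["m01"]/m["m00"]
    h.append(pt(w,u,v,.01)[:2]*1000)
d=h[1]-h[0];print("holes mid",(h[0]+h[1])/2,np.linalg.norm(d),np.degrees(np.arctan2(d[1],d[0]))%180)
e,_,_,a=edge(w,r,range(232,275,2),100,.01);print("edge ang",a)
E
```

```text
px (210, 126, 89, 47) z 0.01 rect [436.5 307.2] [50.7 99.2] ang 54.9 circ [438.1 309.6] 99.2
holes mid [436.98055218 308.17503741] 68.4147566651016 145.01002621341237
edge ang 55.1
```

```bash
python3 -m handwheel '0.7 1.6 -4 0 0 0 1;0.7 1.6 -8 0 0 0 1;0.7 1.6 -12 0 0 0 1;0.7 1.6 -16 0 0 0 1;0.7 1.6 -18.5 0 0 0 1;0.7 1.6 -20 0 0 0 1;0.7 1.6 -20.8 0 0 0 1;0.7 1.6 -20.8 0 0 0 1' 60; python3 -m handwheel '0 0 0 0 0 0 0.2;0 0 0 0 0 0 0.2;0 0 0 0 0 0 0.2;0 0 0 0 0 0 0.2;0 0 0 0 0 0 0.2;0 0 0 0 0 0 0.2;0 0 0 0 0 0 0.2;0 0 0 0 0 0 0.2' 60
```

```text
time_s: 17.93
position: [0.4365, 0.3074, 0.0212]
tool_rot: [[0.509, 0.861, -0.002], [0.861, -0.509, -0.001], [-0.002, -0.001, -1.0]]
ft_force: [-1.0, 0.2, 0.0]
grip_width: 0.0853
gripper_force: 0.0
time_s: 18.6
position: [0.4369, 0.3088, 0.0235]
tool_rot: [[0.508, 0.861, 0.002], [0.861, -0.508, 0.001], [0.002, 0.001, -1.0]]
ft_force: [-0.3, -0.2, 7.7]
grip_width: 0.0335
gripper_force: 60.3
```

```bash
python3 -m handwheel '0 0 1 0 0 0 0.2;0 0 3 0 0 0 0.2;0 0 6.5 0 0 0 0.2;0 -1.5 10 0 0 3 0.2;0 -4.5 12 0 0 6 0.2;0 -8.5 12 0 0 9 0.2;0 -12.5 12 0 0 12 0.2;0 -16.5 12 0 0 15 0.2' 60; python3 -m handwheel '0 -4 0 0 0 4 0.2;0 -8 0 0 0 8 0.2;0 -12 0 0 0 12 0.2;0 -16 0 0 0 16 0.2;0 -20 0 0 0 20 0.2;0 -24 0 0 0 24 0.2;0 -28 0 0 0 28 0.2;0 -32 0 0 0 31 0.2'; python3 -m handwheel '0.2 -4 0 0 0 2.4 0.2;0.4 -8 0 0 0 2.4 0.2;0.4 -10.5 0 0 0 2.4 0.2;0.4 -11.4 0 0 0 2.4 0.2;0.4 -11.4 0 0 0 2.4 0.2;0.4 -11.4 0 0 0 2.4 0.2'
python3 - <<'E'
from h import *
w=snap("wrist","pics/w8.png");s=status.observe();print(s["position"],s["ft_force"],s["grip_width"])
import pickle;pickle.dump(w,open("w8.pkl","wb"))
E
```

```text
time_s: 19.27
position: [0.4356, 0.1422, 0.143]
tool_rot: [[0.264, 0.965, 0.0], [0.965, -0.264, -0.0], [-0.0, 0.0, -1.0]]
ft_force: [1.3, -1.3, -5.4]
grip_width: 0.0333
gripper_force: 61.2
time_s: 19.93
position: [0.4357, -0.1781, 0.1427]
tool_rot: [[-0.27, 0.963, -0.0], [0.963, 0.27, 0.0], [0.0, -0.0, -1.0]]
ft_force: [1.6, 0.7, -5.3]
grip_width: 0.0338
gripper_force: 61.2
time_s: 20.43
position: [0.4401, -0.2897, 0.1422]
tool_rot: [[-0.306, 0.952, -0.001], [0.952, 0.306, 0.001], [0.002, -0.0, -1.0]]
ft_force: [0.3, 0.3, -4.8]
grip_width: 0.034
gripper_force: 61.2
[ 0.44022922 -0.28907609  0.14227441] [-0.87215427 -0.20555238 -5.26452842] 0.033679809482802296
```

View pics/w8.png

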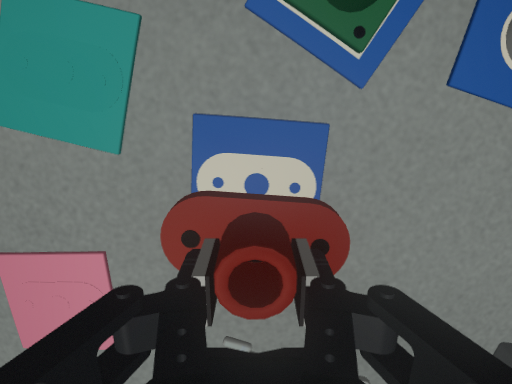

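The gland is held level. Its bolt holes are at (190,239) and (320,247), above the blue oblong pad, whose dots are at (218,182), (257,185) and (295,188). The turquoise and pink decoys are to the left.

```bash
python3 - <<'E'
from h import *; import pickle
w=pickle.load(open("w8.pkl","rb"))
hsv=cv2.cvtColor(w["color"],cv2.COLOR_RGB2HSV)
bl=cv2.inRange(hsv,(100,130,60),(125,255,255));dk=cv2.inRange(hsv,(0,0,0),(180,255,45))
def cen(m,cx,cy,r):
    M=cv2.moments(m[cy-r:cy+r+1,cx-r:cx+r+1],True);return cx-r+M["m10"]/M["m00"],cy-r+M["m01"]/M["m00"]
P=[pt(w,*cen(bl,*c,9),.006)[:2]*1000 for c in((218,182),(295,188))]
H=[pt(w,*cen(dk,*c,12),.1288)[:2]*1000 for c in((190,239),)]
# red ends: leftmost/rightmost of flange
r=cv2.inRange(hsv,(0,110,20),(8,255,255))|cv2.inRange(hsv,(172,110,20),(180,255,255))
xs=np.where(r.any(0))[0];print("red cols",xs[0],xs[-1])
for x in(xs[0],xs[-1]): 
    v=np.where(r[:,x])[0].mean();q=pt(w,x,v,.1288)[:2]*1000;print(q);H.append(q)
d=P[1]-P[0];print("paint mid",(P[0]+P[1])/2,np.linalg.norm(d),np.degrees(np.arctan2(d[1],d[0])))
c,dd,n,a=edge(w,r,range(190,325,5),185,.1188);print("flange far edge angle",a,"centre =edge-24 along normal:",n.round(2),c.round(1))
print("ends mid",(H[1]+H[2])/2,np.linalg.norm(H[1]-H[2]),"hole L",H[0], "bore paint",pt(w,*cen(bl,257,185,14),.006)[:2]*1000)
E
```

```text
red cols 0 349
[ 306.54280782 -341.89154431]
[ 488.00220248 -274.75951143]
paint mid [ 441.78592587 -291.39325413] 68.6702485747391 13.696162967213915
flange far edge angle 13.7 centre =edge-24 along normal: [ 0.24 -0.97] [ 433.6 -270.5]
ends mid [ 397.27250515 -308.32552787] 193.4792540599735 hole L [ 407.65090044 -299.4269728 ] bore paint [ 441.59546573 -290.63972117]
```

```bash
python3 -m handwheel '0.1 -0.05 -3 0 0 0 0.2;0.1 -0.05 -6.5 0 0 0 0.2;0.1 -0.05 -8.8 0 0 0 0.2;0.1 -0.05 -10.2 0 0 0 0.2;0.1 -0.05 -10.8 0 0 0 0.2;0.1 -0.05 -11 0 0 0 0.2;0.1 -0.05 -11 0 0 0 0.2';  python3 -m handwheel '0 0 -0.1 0 0 0 0.2;0 0 -0.15 0 0 0 0.2;0 0 -0.15 0 0 0 0.2'; python3 -m handwheel '0 0 -0.1 0 0 0 0.2;0 0 -0.1 0 0 0 0.2'
```

```text
time_s: 21.07
position: [0.4419, -0.2904, 0.0328]
tool_rot: [[-0.308, 0.951, 0.0], [0.951, 0.308, -0.0], [-0.0, 0.0, -1.0]]
ft_force: [0.6, 0.0, -5.4]
grip_width: 0.0336
gripper_force: 61.2
time_s: 21.32
position: [0.4418, -0.2911, 0.0315]
tool_rot: [[-0.307, 0.952, 0.001], [0.952, 0.307, -0.001], [-0.001, 0.001, -1.0]]
ft_force: [0.3, -0.2, -5.0]
grip_width: 0.0337
gripper_force: 61.2
time_s: 21.48
position: [0.4416, -0.291, 0.03]
tool_rot: [[-0.307, 0.952, 0.0], [0.952, 0.307, -0.0], [-0.0, 0.0, -1.0]]
ft_force: [-0.0, -0.8, -5.1]
grip_width: 0.034
gripper_force: 61.2
```

```bash
python3 -m handwheel '0 0 -0.1 0 0 0 0.2;0 0 -0.1 0 0 0 0.2'
```

```text
time_s: 21.65
position: [0.4417, -0.2911, 0.0296]
tool_rot: [[-0.307, 0.952, 0.001], [0.952, 0.307, -0.001], [-0.001, 0.0, -1.0]]
ft_force: [-2.0, 2.6, 4.1]
grip_width: 0.0336
gripper_force: 62.1
```

```bash
python3 -m handwheel '0 0 0 0 0 0 1;0 0 0 0 0 0 1;0 0 0 0 0 0 1;0 0 0 0 0 0 1;0 0 3 0 0 0 1;0 0 7 0 0 0 1;0 0 11 0 0 0 1;0 0 15 0 0 0 1' ; python3 -m handwheel '1 0 4 0 0 0 1;3 2 8 0 0 0 1;5 4 12 0 0 0 1;7 6 14 0 0 0 1;8 7 14 0 0 0 1;8 7 14 0 0 0 1;8 7 14 0 0 0 1;8 7 14 0 0 0 1'
python3 - <<'E'
from h import *
w=snap("wrist","pics/w9.png");s=status.observe();print(s["position"],s["q"].round(0))
import pickle;pickle.dump(w,open("w9.pkl","wb"))
E
```

```text
time_s: 22.32
position: [0.4413, -0.2906, 0.1806]
tool_rot: [[-0.307, 0.952, -0.0], [0.952, 0.307, 0.0], [0.0, -0.0, -1.0]]
ft_force: [1.1, -0.8, -0.3]
grip_width: 0.0854
gripper_force: 0.0
time_s: 22.98
position: [0.521, -0.2212, 0.3179]
tool_rot: [[-0.307, 0.952, -0.002], [0.952, 0.307, 0.001], [0.001, -0.001, -1.0]]
ft_force: [-0.7, 0.2, 0.5]
grip_width: 0.0852
gripper_force: 0.0
[ 0.52084688 -0.22148051  0.31783987] [-35.  21.  61.  -0.  98. -53.]
```

View pics/w9.png

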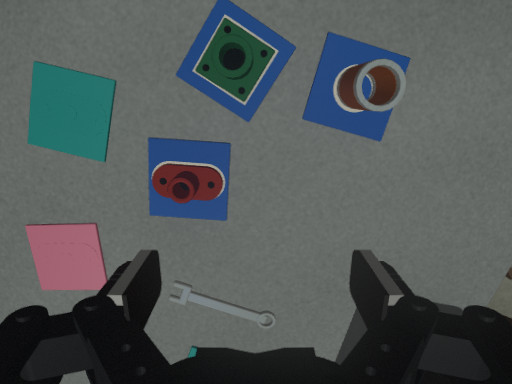

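All three parts stand on their shapes: housing (236,57), sleeve (370,90), gland (188,182). I'll check the offsets numerically.

```bash
python3 - <<'E'
from h import *; import pickle
w=pickle.load(open("w9.pkl","rb"));w5=pickle.load(open("w7.pkl","rb"))[0]
hsv=cv2.cvtColor(w["color"],cv2.COLOR_RGB2HSV)
print("paint rects");white(w,.006,amin=15,box=(145,0,300,225),vmin=115)
print("pads");m=cv2.inRange(hsv,(100,110,50),(125,255,255));conts(w,m,.006,1500)
g=cv2.inRange(hsv,(60,80,10),(85,255,255));g[:, :170]=0;g[:,310:]=0;g[120:]=0;print("green");conts(w,g,.016,500)
r=cv2.inRange(hsv,(0,110,20),(8,255,255))|cv2.inRange(hsv,(172,110,20),(180,255,255));r[:,240:]=0;r[:,:145]=0;r[230:]=0;r[:130]=0
print("red");conts(w,r,.016,500)
dk=cv2.inRange(hsv,(0,0,0),(180,255,50))
def cen(cx,cy,r=5):
    M=cv2.moments(dk[cy-r:cy+r+1,cx-r:cx+r+1],True);return cx-r+M["m10"]/M["m00"],cy-r+M["m01"]/M["m00"]
def mid(*c):
    H=[pt(w,*cen(*q),.016)[:2]*1000 for q in c];d=H[1]-H[0];print("holes",np.mean(H,0),np.linalg.norm(d),np.degrees(np.arctan2(d[1],d[0])))
mid((163,181),(211,185));mid((213,29),(263,54),(206,68),(242,91))
print("sleeve top");white(w,.096,box=(352,58,408,112),vmin=90)
h5=cv2.cvtColor(w5["color"],cv2.COLOR_RGB2HSV)
q=cv2.inRange(h5,(0,0,0),(180,255,75));q[:,:295]=0;q[:,352:]=0;q[:235]=0;q[318:]=0
up=[(float(c),float(np.argmax(q[240:,c]>0)+240)-.5) for c in range(308,350,3)]
print("hub",fitc(w5,up,.016));wh=cv2.inRange(h5,(0,0,110),(180,60,255));wh[:,:296]=0
print("disc",fitc(w5,firstrow(wh,range(306,352,3),235),.006))
E
```

```text
paint rects
px (152, 161, 73, 35) z 0.006 rect [ 441.3 -279. ] [105.4  41.3] ang 0.2 circ [ 441.4 -290.3] 105.8
px (192, 15, 86, 90) z 0.006 rect [ 458.6 -115.3] [82.9 83.2] ang 75.1 circ [ 458.1 -115.6] 114.9
pads
px (148, 138, 82, 83) z 0.006 rect [ 441.4 -291.2] [115.5 116.1] ang 13.6 circ [ 441.4 -291.1] 161.3
px (303, 32, 107, 109) z 0.006 rect [623.  -98.4] [116.2 115.5] ang 2.6 circ [622.9 -98.2] 161.4
px (176, 0, 120, 122) z 0.006 rect [ 458.7 -115.5] [115.9 115.6] ang 75.0 circ [ 458.8 -115.8] 161.1
green
px (196, 18, 79, 83) z 0.016 rect [ 459.1 -116.2] [74.7 74.5] ang 75.7 circ [ 459.2 -115.8] 103.3
red
px (153, 165, 69, 38) z 0.016 rect [ 442.6 -293.9] [97.5 54.3] ang 17.7 circ [ 442.1 -292.1] 97.9
holes [ 441.83579804 -292.32636173] 68.11249785657313 13.328831042813247Traceback (most recent call last):
  File "<stdin>", line 14, in <module>
  File "<stdin>", line 13, in mid
  File "<stdin>", line 11, in cen
ZeroDivisionError: float division by zero
```

```bash
python3 - <<'E'
from h import *; import pickle
w=pickle.load(open("w9.pkl","rb"));w5=pickle.load(open("w7.pkl","rb"))[0]
print("sleeve top");white(w,.096,box=(352,58,408,112),vmin=90)
h5=cv2.cvtColor(w5["color"],cv2.COLOR_RGB2HSV)
q=cv2.inRange(h5,(0,0,0),(180,255,75))
print("hub",fitc(w5,firstrow(q,range(312,350,3),240),.016));wh=cv2.inRange(h5,(0,0,110),(180,60,255))
print("disc",fitc(w5,firstrow(wh,range(306,352,3),232),.006), status.observe()["time_s"])
E
```

```text
sleeve top
px (356, 59, 52, 53) z 0.096 rect [626.1 -96.7] [59.  54.5] ang 19.1 circ [ 630.4 -100.2] 69.5
hub (array([444.8, 124.9]), 79.5)
disc (array([445.2, 118.9]), 91.8) 23.0333
```

The gland and housing are within about 1 mm and 1 degree. The hub numbers are ambiguous, so I'll look at it from closer.

```bash
python3 -m handwheel '-1 4 -1 0 0 0 1;-2 8 -2 0 0 0 1;-3 12 -3 0 0 0 1;-4 16 -4 0 0 0 1;-5 20 -5 0 0 0 1;-6 24 -6 0 0 0 1;-7 28 -7 0 0 0 1;-7.5 31 -8 0 0 0 1'; python3 -m handwheel '0 1 0 0 0 0 1;0 1 0 0 0 0 1;0 1 0 0 0 0 1'
python3 - <<'E'
from h import *
w=snap("wrist");s=status.observe();print(s["position"])
import pickle;pickle.dump(w,open("w10.pkl","wb"))
cv2.imwrite("pics/w10.png",w["color"][:,:,::-1])
hsv=cv2.cvtColor(w["color"],cv2.COLOR_RGB2HSV)
conts(w,cv2.inRange(hsv,(100,110,50),(125,255,255)),.006,1500)
E
```

```text
time_s: 23.7
position: [0.445, 0.0902, 0.2382]
tool_rot: [[-0.306, 0.952, -0.001], [0.952, 0.306, 0.0], [0.0, -0.0, -1.0]]
ft_force: [0.1, -0.2, -0.2]
grip_width: 0.0854
gripper_force: 0.0
time_s: 23.95
position: [0.4467, 0.0984, 0.2388]
tool_rot: [[-0.307, 0.952, -0.0], [0.952, 0.307, -0.0], [-0.0, -0.0, -1.0]]
ft_force: [-0.3, -0.5, -0.4]
grip_width: 0.0857
gripper_force: 0.0
[0.44697157 0.09785472 0.23891618]
px (283, 288, 85, 69) z 0.006 rect [618.1 -92.9] [107.  106.6] ang 2.6 circ [606.4 -92.3] 131.1
px (159, 259, 115, 91) z 0.006 rect [ 458.8 -115.3] [117.3 116.2] ang 75.1 circ [ 458.2 -115.3] 161.9
px (207, 90, 104, 103) z 0.006 rect [445.5 120.6] [115.7 115.7] ang 19.5 circ [445.3 120.8] 161.6
```

View pics/w10.png

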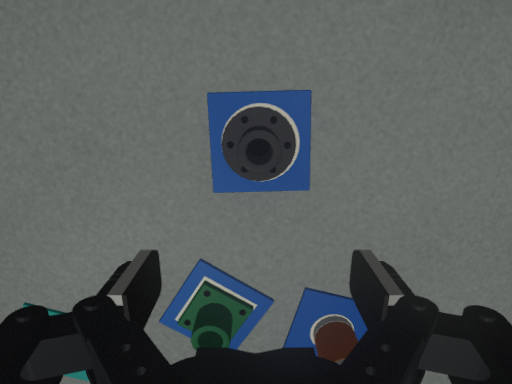

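The hub flange (259,144) sits slightly left of its disc, with the white crescent showing only at the upper right. I'll measure the offset.

```bash
python3 - <<'E'
from h import *; import pickle
w=pickle.load(open("w10.pkl","rb"))
hsv=cv2.cvtColor(w["color"],cv2.COLOR_RGB2HSV)
m=cv2.inRange(hsv,(0,0,0),(180,90,75));m[:,:205]=0;m[:,312:]=0;m[:88]=0;m[195:]=0
print("hub");conts(w,m,.016,1000)
d=(255-cv2.inRange(hsv,(100,110,80),(125,255,255)));d[:,:212]=0;d[:,305:]=0;d[:97]=0;d[186:]=0
print("nonblue");conts(w,d,.006,1000)
dk=cv2.inRange(hsv,(0,0,0),(180,255,22));H=[]
for c in((244,120),(274,120),(230,145),(288,145),(244,170),(273,170)):
    p=hsv[c[1]-5:c[1]+6,c[0]-5:c[0]+6,2].astype(float);wt=np.clip(np.median(p)-8-p,0,None)
    yy,xx=np.mgrid[-5:6,-5:6];H.append(pt(w,c[0]+(xx*wt).sum()/wt.sum(),c[1]+(yy*wt).sum()/wt.sum(),.016)[:2]*1000)
H=np.array(H);print("holes",H.mean(0),2*np.linalg.norm(H-H.mean(0),axis=1))
E
```

```text
hub
px (222, 107, 74, 74) z 0.016 rect [444.1 119.7] [82.1 82.3] ang 53.4 circ [443.8 119.5] 83.2
nonblue
px (221, 103, 79, 79) z 0.006 rect [446.  120.4] [90.3 90.1] ang 17.9 circ [445.7 120.6] 91.7
holes [444.15528205 119.21174915] [64.93068556 64.67300239 64.37579637 64.12481416 65.8358816  66.41968861]
```

```bash
python3 - <<'E'
from h import *; import pickle
w=pickle.load(open("w9.pkl","rb"))
hsv=cv2.cvtColor(w["color"],cv2.COLOR_RGB2HSV)
b=cv2.inRange(hsv,(100,110,50),(125,255,255))
m=cv2.inRange(hsv,(0,0,85),(180,70,255));P=[]
for v in range(66,106,2):   # right outer boundary of top ring
    x=np.where(m[v,385:410])[0]
    run=x[np.concatenate([[True],np.diff(x)==1]).cumprod()>0] if len(x) else x
    xb=np.where(b[v,385:420])[0]; 
    if len(xb): P.append((385.+xb[0]-.5,float(v)))
print(len(P),"top ring",fitc(w,P,.096),"pad (623.0,-98.4)")
# paint ring left outer boundary
Q=[]
for v in range(78,106,2):
    x=np.where(m[v,325:360])[0]
    if len(x):Q.append((325.+x[0]-.5,float(v)))
print("paint",fitc(w,Q,.006))
cv2.imwrite("pics/crop2.png",cv2.resize(w["color"][20:150,290:420,::-1],None,fx=4,fy=4))
E
```

```text
4 top ring (array([638.8, -74.2]), 6.0) pad (623.0,-98.4)
paint (array([ 620.6, -100. ]), 56.4)
```

View pics/crop2.png

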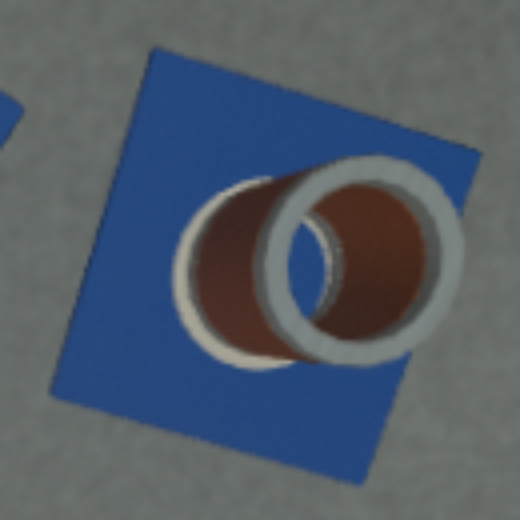

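The crop shows the sleeve upright, its top ring centred at about (379.9, 84.9) in full-picture pixels, and a white crescent on its left.

```bash
python3 - <<'E'
from h import *; import pickle
w=pickle.load(open("w9.pkl","rb"))
f=lambda u,v,z:pt(w,290+(u+.5)/4-.5,20+(v+.5)/4-.5,z)[:2]*1000
R=[f(*q,.096) for q in((260,262),(463,255),(372,157),(352,365))]
print("top ring extents",np.round(R,1).tolist(),"mid",(R[0]+R[1])/2,(R[2]+R[3])/2)
print("crescent outer/inner (z.006)",f(173,270,.006),f(195,272,.006), "far rim inside paint",f(330,268,.006))
print(w["xyz"])
E
```

```text
top ring extents [[596.7, -106.3], [648.9, -86.5], [615.2, -71.5], [631.3, -123.3]] mid [622.79395697 -96.36035931] [623.2437426  -97.41419171]
crescent outer/inner (z.006) [ 593.66281253 -106.87183266] [ 600.95519914 -105.11774716] far rim inside paint [644.01198511 -89.22521582]
[ 0.49908302 -0.15171281  0.46236445]
```

Every part is within about 2 mm and 1 degree of its shape, and the gripper is clear. I'm handing the job in.

```bash
python3 -c "
from rig import env
print(env.close_job())"
```

```text
the job is handed in; nothing more can be done
None
```

All four castings stand upright on their pads, placed in the order sleeve, hub, housing, gland; by my camera measurements each is within about 2 mm of centre and the housing and gland flanges within 1° of their shapes, the spanner and tin were not touched, and the job was handed in at about 24 s (no verdict was returned).

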